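# Slide the cup carrier under the filling nozzles and wind them down

### The job

Get the filling station ready for the next two portions: take the white cup carrier by its bent-rod handle and slide it, handle end last, along the guide lane under the raised nozzles until it is fully home against the end stop, with both cups still standing upright in it. Then wind the crank on top of the lift clockwise (seen from above) through its full travel, a little over one full turn, until it comes to its stop and each nozzle is down inside its cup. Do not knock the other things on the bench about, and let go when done.

Things in the scene. Friction and masses are not known exactly. Their poses are not given: they have to be found in the camera images.
- station: Fixed steel filling station on the bench: a guide lane, a two-post lift beyond the lane's end stop (x -80 to +80, y +104 to +212 mm, 227 mm high) and a nozzle head reaching back from it over the lane. Origin: bench level, middle of the lane, where the carrier's origin lies when fully home. y axis: along the lane, the way the carrier is pushed (mouth to stop). Yaw within 0.25 rad of 0.
- lane_mouth (a point): Mouth of the lane, bench level: on the lane's centre line at station y = -91 mm, where the straight black plastic rails begin (22 mm high, 102 mm apart inside; the carrier is 96 mm wide); from here they flare outwards for a further 37 mm towards -y. The lane has no floor: the carrier slides on the bench itself.
- lane_stop (a point): Foot of the lane's end stop, an upright steel bar 26 mm high across the lane: its face is at station y = +96 mm, so the carrier's leading end touches it when home.
- nozzle_head (a point): Point on the underside of the nozzle head, a level steel bar over the lane's centre line, 30 mm wide and high, from station y = -64 mm to the lift; this point is above the station's origin, 150 mm above the bench at crank value 0, and falls with the nozzles. Two 14 mm nozzles point down from the bar.
- carrier: Loose white plastic block, 96 mm wide (x), 190 mm long (y), 30 mm high, about 0.5 kg, lying on the bench outside the lane's mouth, yaw within 0.3 rad of 0. Origin: centre of its underside. Two pockets 57 mm across, 18 mm deep, at y = +45 and -45 mm hold the cups. Pull handle at its -y end; the +y end goes into the lane first. Slides on the bench with a friction of a few newtons.
- carrier_handle (a point): Middle of the cross bar of the carrier's pull handle: a level round steel rod 10 mm thick, straight for 68 mm along the carrier's x axis, 75 mm above the bench, 155 mm from the carrier's origin towards -y. Free space below and beside it (nearest cup rim 75 mm away): pinch it from above, fingers closing along the carrier's y axis.
- cup_lead: Loose clear plastic portion cup, 60 mm high, 48 mm wide at the foot and 69 mm at the rim, 15 g, standing loosely in the carrier's +y pocket; origin at the centre of its underside, z axis up.
- cup_trail: The same kind of cup, in the carrier's -y pocket (nearer the handle).
- cup_lead_rim (a point): Centre of the mouth of cup_lead, 60 mm above its underside (72 mm above the bench while it stands in the carrier).
- cup_trail_rim (a point): Centre of the mouth of cup_trail, likewise.
- nozzle_lead (a point): Centre of the lower end of the nozzle at the station's y = +45 mm (nearer the end stop). 88 mm above the bench at crank value 0, falling 26 mm per turn of the crank, to 58 mm at the lower stop. The upper stop is crank value 0.
- nozzle_trail (a point): Centre of the lower end of the nozzle at the station's y = -45 mm (nearer the mouth), same height as the other.
- crank (a joint): Crank angle (rad), growing clockwise seen from above, which lowers the nozzles. Starts between 0 and 0.9; hard lower stop at 7.2. At value q the knob stands at the angle (pi + station yaw - q) about the crank axis, anticlockwise from world +x (towards the robot at 0). Turns stiffly (about 2 N at the knob) and stays where it is left.
- crank_axis (a point): Point on the crank's vertical axis at the height at which to grip the knob: station x = 0, y = +158 mm, 265 mm above the bench.
- crank_knob (a point): Middle of the grip part of the crank's upright knob: black plastic, 24 mm thick, 46 mm high (239 to 285 mm above the bench), 50 mm from the crank axis. The knob spins freely on its pin, so it can be pinched from above and carried round the axis without turning the gripper.
- cup_stack: Loose bystander: stack of nested clear cups, 69 mm wide, 105 mm high; origin at the centre of its underside. Leave alone.
- lid_stack: Loose bystander: low stack of white lids, 72 mm wide, 30 mm high; origin at the centre of its underside. Leave alone.
- mug: Loose bystander: white mug, 82 mm wide, 95 mm high; origin at the centre of its underside. Leave alone.
- spare_cup: Loose bystander: one more clear cup standing by itself on the bench, 69 mm wide, 60 mm high; origin at the centre of its underside. Leave alone.
Mind the look-alikes: they are no part of the job. Leave any black look-alike of the cup_lead alone.

How it is judged:
On the way:
1. the carrier is fully home against the end stop with both cups upright under the nozzles, which are still raised (y of carrier in the frame of station between -0.007 and 0.006 m and x of carrier in the frame of station between -0.007 and 0.007 m and height (world z) of carrier below 0.004 m and angle between the y axis of carrier and the y axis of station, either way round below 0.08 rad and horizontal distance between nozzle_lead and cup_lead_rim below 0.014 m and angle between each of cup_lead, cup_trail's own z axis and vertical below 0.15 rad and horizontal distance between nozzle_trail and cup_trail_rim below 0.014 m and value of joint crank below 2 rad), for 0.2 s.
At the end, for the whole second after the job is handed in: The carrier is flat and home in the lane (within 7 mm along and 7 mm across, square within 0.08 rad); both cups are upright (0.15 rad) and within 14 mm of centred under their nozzles, whose ends are at least 10 mm below the rims; crank beyond 6.9 rad; all at rest (y of carrier in the frame of station between -0.007 and 0.006 m and x of carrier in the frame of station between -0.007 and 0.007 m and height (world z) of carrier below 0.004 m and angle between the y axis of carrier and the y axis of station, either way round below 0.08 rad and horizontal distance between nozzle_lead and cup_lead_rim below 0.014 m and angle between each of cup_lead, cup_trail's own z axis and vertical below 0.15 rad and horizontal distance between nozzle_trail and cup_trail_rim below 0.014 m and z of nozzle_lead in the frame of cup_lead_rim below -0.01 m and z of nozzle_trail in the frame of cup_trail_rim below -0.01 m and value of joint crank above 6.9 rad and linear speed of each of carrier, cup_lead, cup_trail below 0.01 m/s); the robot touches nothing.
It fails at once if a bystander (cup stack, lid stack, mug or spare cup) is pushed more than 40 mm or tipped over (distance of any of cup_stack, lid_stack, mug, spare_cup from where it was at the start of the episode above 0.04 m or angle between any of cup_stack, lid_stack, mug, spare_cup's own z axis and vertical above 0.5 rad).
It also fails if it takes over 66 s, if anything falls off the work surface, if the arm or the gripper's body presses on something with over 40 N, if the wrist force passes 120 N, or if a joint passes its speed limit or range.

### The arm

A 6-joint arm with a two-finger parallel gripper is mounted at the origin on the work surface. World frame = base frame: x ahead of the robot, y to its left, z up, the work surface at z = 0. Lengths are in m, angles in rad, forces in N, time in s.
With the tool pointing down it reaches from about 0.25 to 0.775 m from the base axis. Payload 4 kg.
Tool frame: the origin (TCP) lies midway between the tips of the shut fingers; the grasp point (between the pads) lies 19 mm behind it (grip_point_offset is the distance from the TCP to the grasp point, in m); z points along the fingers, y is the line along which they close (so a half turn about z gives the same grasp; the last joint's range is limited). The gripper opens to 94 mm and grips with 3 to 60 N. Pads are 16 mm wide; open, the fingers measure 119 mm over their backs; the gripper's body (75 mm by 177 mm) begins 78 mm behind the grasp point.
Start: joints at [1.05, 0.087, 1.371, -0, 1.684, -0.103], TCP at [0.223, 0.503, 0.206] pointing down, gripper open.
Joint ranges: [-3.1, 3.1], [-0.76, 2.03], [0.27, 2.55], [-1.08, 4.22], [0.17, 2.65], [-2.57, 2.57]. Speed limits (rad/s): [2.79, 2.79, 3.14, 3.14, 3.14, 3.14].

### API

Orientations are given as [roll, pitch, yaw] about the fixed x, y, z axes, in that order (R = Rz(yaw) Ry(pitch) Rx(roll)).
In Python, from bench import * gives the robot as it stands.
- The arm moves only by the tool carry_out, never from a script. Its argument "commands" is a list of rows, each a list of 6 numbers: the shift along the tool's x, y, z in m, then the turn, a rotation vector about the tool's x, y, z in rad. In form: [[tx, ty, tz, rx, ry, rz], ...]. A call has exactly 5 rows; each row is the pose to reach, as a shift and turn from the pose commanded when the call began, along the tool's axes at that moment; what a row does not reach only later rows make up. A row lasts 1/10 s, in which the tool goes at most 50 mm and 8.59 degrees, less where a joint would pass 70% of its speed; a pose out of reach is approached as far as the arm can. A call with a gripper value outside its range is refused whole. "jaw" is the opening, from 0 (shut) to 1 (fully open), set as the call begins (left out, the last holds). The fingers move at their own pace and stop on an object; the grip force is fixed at half the most. Time passes only in rows, so rows that repeat a pose let the fingers close, or fill a call up. It gives the time, the measured TCP pose, the force, the opening and the grip force at its end, in the units of the state.
- get_obs(): the state, without advancing time (a new reading comes with each control period).
- snapshot(name): name is "scene" or "top" or "wrist"; returns a dict with "img" (480x640x3 uint8, red, green, blue), "range_z" (480x640 float32, m along the optical axis (not along the pixel's ray), 0 where there is no reading), "fx", "fy", "cx", "cy" (pixels), "R" (3x3) and "t" (3): a world point X has camera coordinates R X + t. Camera axes: x right, y down, z forward; pixel columns grow to the right and rows downward; lengths in m; the calibration is good to about 2 mm. A picture is of the moment at which its call begins.
- close_job(): hands the job in; it is judged then, once.
The state is a dict: "time": time; "joint_positions": joint angles; "qvel": joint speeds; "joint_torque": joint torques, N m; "tool_pos": TCP position; "ee_rot": TCP orientation; "wrist_force": force on the tool from outside, world axes, zero at the start; "wrist_torque": the same for the moment, N m; "width": finger opening in m; "finger_force": force on a finger pad.
Only numpy, scipy, OpenCV 4.12 (cv2) and the standard library are available. Lean on these libraries where they do the work, as an engineer would, in place of code of your own. Each camera call takes 0.05 s, during which the arm holds its last target. There are 200 camera calls.

## Working session

There is one attempt and no reset: what is moved stays moved. The work goes in short steps, Python scripts to look and compute and a tool call to move; the robot and the scene stay as the last step left them, time stands still between calls to the robot, and variables do not carry over. Pictures are saved under pics/ and viewed, at most 12 in all, crops included, and the job is handed in when it is done.

Besides the shell and the picture viewer there is one more tool, called as name([rows], argument=value, ...), one row to a line, values as JSON. carry_out: Moves the arm, as the interface text tells. Its arguments: {"type":"object","properties":{"commands":{"type":"array","items":{"type":"array","items":{"type":"number"}}},"jaw":{"type":"number"}},"required":["commands"]}

```bash
ls; mkdir -p pics; python3 - <<'E'
from bench import *
import cv2,numpy as np
for n in("scene","top"):
    s=snapshot(n);cv2.imwrite(f"pics/{n}0.png",s["img"][...,::-1]);np.savez(f"{n}0.npz",**s)
    print(n,s["fx"],s["cx"],s["cy"],np.round(s["R"],3).tolist(),np.round(s["t"],3), -np.array(s["R"]).T@s["t"])
o=get_obs();print(o)
E
```

```text
pics
scene 509.6532518014127 316.28427183641713 230.5434768929312 [[0.482, 0.876, -0.018], [0.485, -0.284, -0.827], [-0.73, 0.39, -0.562]] [-0.245 -0.12   1.995] [ 1.63152    -0.59745857  1.01688403]
top 484.66692811956904 321.36205692520355 235.7620498894613 [[0.016, -1.0, 0.012], [-0.99, -0.017, -0.138], [0.138, -0.01, -0.99]] [-0.002  0.578  1.482] [0.36744244 0.02200012 1.54808808]
{'time': 0.1, 'joint_positions': array([ 1.04991715e+00,  8.79038678e-02,  1.37208405e+00, -1.47513199e-05,
        1.68362617e+00, -1.03075339e-01]), 'qvel': array([ 1.24625719e-03, -1.03604579e-03, -3.23680119e-03, -7.80866440e-06,
       -6.31105449e-04,  2.27046141e-03]), 'joint_torque': array([ 2.53743347e-03, -3.41254413e+01, -3.03299940e+01,  7.20587187e-02,
        3.04746337e-02, -1.02506822e-04]), 'tool_pos': array([0.22291208, 0.50225731, 0.20441847]), 'ee_rot': array([-3.13958044e+00, -1.93407758e-04,  2.72378698e+00]), 'wrist_force': array([ 0.20221636, -0.3254013 ,  0.32220281]), 'wrist_torque': array([-0.01984843, -0.02629548, -0.03595627]), 'finger_force': 0.0, 'width': 0.09380360834959589}
```

View pics/scene0.png

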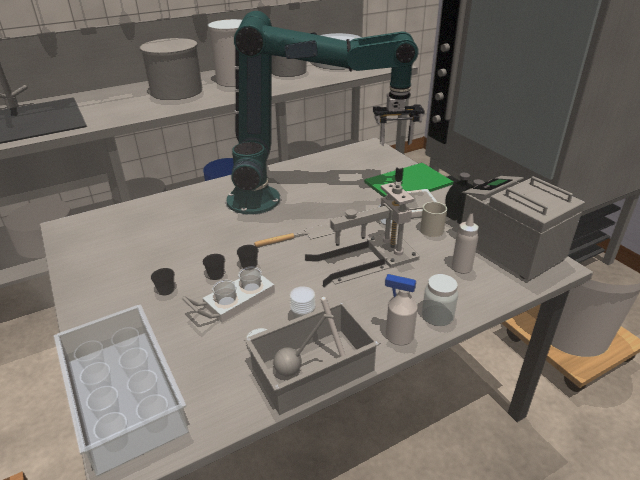

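View pics/top0.png

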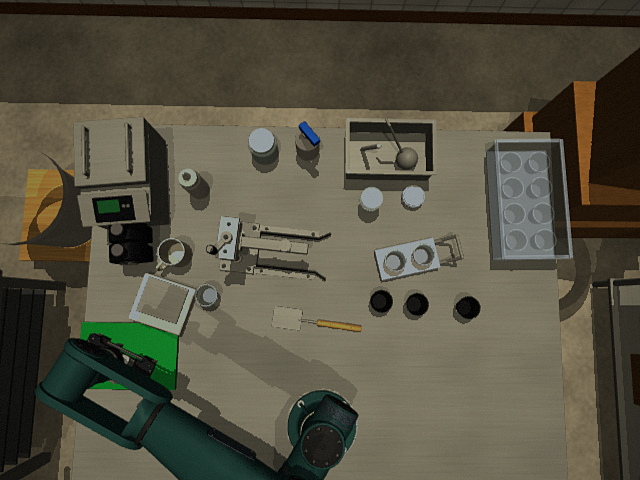

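The scene view shows the carrier at about (240,293), its handle at (200,308), and the station at (380,225) with its crank at (398,180). In the top view the carrier is at (408,258), the handle bar at about (460,247), the rails from (322,236) to (325,278), and the knob at (211,250).

Things that could be mistaken for what I want:
- **Cups:** the carrier cups are at (394,262) and (424,254). Look-alikes are the black cups at (381,301), (416,304) and (467,307), the spare cup or cup stack at (207,296) and (371,200), and the cups in the crate at (525,200).
- **Handle:** the carrier's bent rod is at (455,248). The turner's orange handle is at (338,325) and the ladle is at (405,155).

I choose the carrier at (408,258) and its rod handle at (455,248).

```bash
cat > h.py <<'E'
import numpy as np,cv2
def load(n): return dict(np.load(n+".npz"))
def cloud(s):
    v,u=np.mgrid[:480,:640];z=s["range_z"]
    c=np.stack([(u-s["cx"])/s["fx"]*z,(v-s["cy"])/s["fy"]*z,z],-1)
    P=(c-s["t"])@s["R"]; P[z==0]=np.nan; return P
def ray(s,u,v,h):
    d=s["R"].T@np.array([(u-s["cx"])/s["fx"],(v-s["cy"])/s["fy"],1]);o=-s["R"].T@s["t"]
    return o+d*(h-o[2])/d[2]
def proj(s,X):
    c=s["R"]@np.asarray(X)+s["t"];return np.array([s["fx"]*c[0]/c[2]+s["cx"],s["fy"]*c[1]/c[2]+s["cy"]])
E
python3 - <<'E'
from h import *
t=load("top0");P=cloud(t);g=t["img"].astype(int)
def box(u0,u1,v0,v1,zl,zh,cond=None):
    m=np.zeros((480,640),bool);m[v0:v1,u0:u1]=1
    m&=(P[...,2]>zl)&(P[...,2]<zh)
    if cond is not None:m&=cond
    return m
def rect(m,name):
    p=P[m];(c,s,a)=cv2.minAreaRect(p[:,:2].astype(np.float32)*1000);print(name,m.sum(),np.round(c,1),np.round(s,1),round(a,2),'z',np.round(np.percentile(p[:,2],[10,50,90]),4),'mean',p.mean(0).round(4))
rect(box(368,442,225,285,.022,.038),"carrier")
rect(box(440,470,225,275,.055,.09),"handle")
rect(box(440,470,225,275,.02,.09),"handleall")
rect(box(380,445,235,280,.06,.09),"cuprims")
rect(box(200,222,235,262,.26,.31),"knob")
rect(box(205,250,210,280,.20,.24),"lift top")
rect(box(240,320,225,260,.15,.2),"head")
for nm,(a,b) in dict(r1=(225,245),r2=(262,285)).items():
    rect(box(255,332,a,b,.012,.03,g.sum(2)<130),nm)
crop=lambda s,u0,u1,v0,v1,k:cv2.resize(s["img"][v0:v1,u0:u1,::-1],None,fx=k,fy=k,interpolation=cv2.INTER_CUBIC)
sc=load("scene0")
a=crop(t,195,475,205,300,2.8);b=crop(sc,170,450,150,340,1.7)
W=800;c=np.zeros((600,W,3),np.uint8);c[:a.shape[0],:a.shape[1]]=a;c[270:270+b.shape[0],:b.shape[1]]=b
cv2.imwrite("pics/crop1.png",c)
E
```

```text
carrier 1139 [ 516.1 -275.9] [ 96.5 216. ] 13.38 z [0.0263 0.0309 0.0351] mean [ 0.5116 -0.2611  0.0308]
handle 128 [ 546.7 -406. ] [77.2 26.5] 14.72 z [0.0619 0.0771 0.0826] mean [ 0.5482 -0.4096  0.0746]
handleall 200 [ 538.4 -387.1] [84.  67.1] 14.39 z [0.0319 0.0683 0.081 ] mean [ 0.542  -0.4     0.0618]
cuprims 238 [ 513.4 -264. ] [ 67.2 156.7] 13.42 z [0.0642 0.0699 0.0756] mean [ 0.5158 -0.2691  0.0699]
knob 38 [504.4 300.8] [21.2 22.6] 2.86 z [0.2667 0.2806 0.2858] mean [0.5033 0.297  0.2785]
lift top 708 [544.7 274.3] [ 64.2 116.9] 83.87 z [0.2237 0.2278 0.2328] mean [0.5428 0.2674 0.2282]
head 806 [548.9 146.4] [197.6  72.6] 87.64 z [0.1723 0.1784 0.1932] mean [0.5319 0.1482 0.1791]
r1 110 [587.6  99.6] [239.3  27. ] 87.97 z [0.016  0.0214 0.0269] mean [0.5817 0.0945 0.0214]
r2 140 [471.8 103.2] [219.2  18.2] 80.13 z [0.018  0.0225 0.0263] mean [0.4732 0.1098 0.0223]
```

View pics/crop1.png

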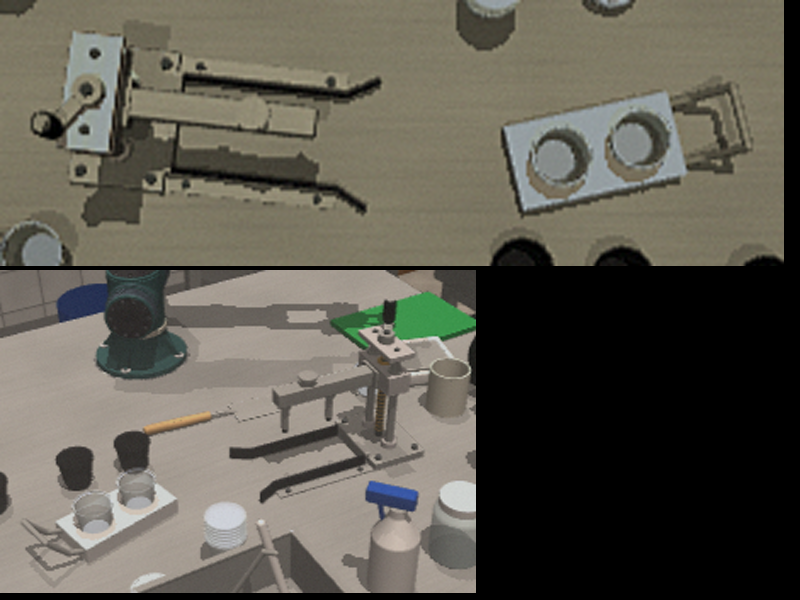

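The crop confirms the choice: a white block with two clear cups and a bent-rod handle. The black cups and crate cups stand apart. Next I refine the station pose.

```bash
python3 - <<'E'
from h import *
t=load("top0");P=cloud(t);g=t["img"].astype(int)
M=lambda m,u0,u1,v0,v1:[(u,v) for v in range(v0,v1) for u in range(u0,u1) if m[v,u]]
def fit(uv,h,n):
    q=np.array([ray(t,u,v,h)[:2] for u,v in uv])*1000
    (c,s,a)=cv2.minAreaRect(q.astype(np.float32));print(n,len(q),np.round(c,1),np.round(s,1),round(a,2),q.mean(0).round(1));return q
bright=(g.min(2)>150)
m=(bright&(g[...,2]>g[...,0]-5)).astype(np.uint8)
n,l,st,ce=cv2.connectedComponentsWithStats(m)
for i in range(1,n):
    if st[i,4]>150 and 200<st[i,0]<450 and st[i,1]<320 and st[i,1]>170: print(i,st[i],ce[i].round(1)); fit([(u,v) for v,u in zip(*np.where(l==i))],.227 if st[i,0]<260 else .03,"comp%d"%i)
hm=(abs(P[...,2]-.18)<.012)
q=fit(M(hm,245,318,225,260),.18,"head")
def line(pts):
    vx,vy,x0,y0=cv2.fitLine(np.float32(pts),cv2.DIST_HUBER,0,.01,.01).ravel()
    if vy<0:vx,vy=-vx,-vy
    return -np.arctan2(vx,vy),(x0,y0)
# head edges by column
for nm,k in(("lo",-1),("hi",0)):
    pts=[]
    for u in range(250,308):
        vs=[v for v in range(225,260) if hm[v,u]]
        if vs: pts.append(ray(t,u,vs[k]+(.5 if k else -.5),.18)[:2])
    print(nm,line(pts))
# dark rails
dk=(g.sum(2)<150)
for nm,(a,b) in dict(r1=(225,250),r2=(262,285)).items():
    pts=[];
    for u in range(262,312):
        vs=[v for v in range(a,b) if dk[v,u] and .005<P[v,u,2]<.03]
        if vs: pts.append(P[int(round(np.mean(vs))),u,:2]); 
    print(nm,len(pts),line(pts))
E
```

```text
82 [219 218  19  41 219] [229.6 239. ]
comp82 219 [542.1 264.7] [ 39.9 110.2] 84.23 [538.8 260.9]
head 589 [531.3 137.8] [180.  33.] 84.87 [530.9 140.8]
lo (np.float32(-0.09371801), (np.float32(0.5155521), np.float32(0.14222033)))
hi (np.float32(-0.094340995), (np.float32(0.54620636), np.float32(0.13941933)))
r1 49 (np.float32(-0.09524724), (np.float32(0.58294994), np.float32(0.13096198)))
r2 50 (np.float32(-0.108373135), (np.float32(0.47437307), np.float32(0.11540284)))
```

```bash
cat >> h.py <<'E'
from scipy.spatial.transform import Rotation as Ro
def tool(ydeg,tilt=0):
    "tool down, closing line at ydeg from world x; tilt = deg turn about tool x after"
    a=np.radians(ydeg);y=np.array([np.cos(a),np.sin(a),0]);z=np.array([0,0,-1.])
    return Ro.from_matrix(np.stack([np.cross(y,z),y,z],1))*Ro.from_rotvec([np.radians(tilt),0,0])
def plan(goals,obs):
    p=np.array(obs["tool_pos"]);R=Ro.from_euler("xyz",obs["ee_rot"])
    for gp,gR in goals:
        gp=np.array(gp);d=R.inv().apply(gp-p);r=(R.inv()*gR).as_rotvec()
        print(np.round(d,4).tolist(),np.round(r,3).tolist());p,R=gp,gR
E
python3 - <<'E'
from bench import *
from h import *
o=get_obs();R0=Ro.from_euler("xyz",o["ee_rot"]).as_matrix();print(R0.round(3))
plan([((.305,.275,.23),tool(30)),((.388,.046,.23),tool(-6)),((.47,-.18,.23),tool(-42)),((.553,-.41,.23),tool(-76.5))],o)
E
```

```text
[[-0.914  0.406 -0.001]
 [ 0.406  0.914 -0.002]
 [ 0.    -0.002 -1.   ]]
[-0.1672, -0.1745, -0.0253] [-0.002, 0.0, 0.629]
[-0.2398, -0.0426, 0.0] [0.0, 0.0, 0.628]
[-0.2162, 0.1052, 0.0] [0.0, 0.0, 0.628]
[-0.1154, 0.2156, 0.0] [0.0, 0.0, 0.602]
```

carry_out([
  [-0.167,-0.174,-0.025,0,0,0.629],
  [-0.167,-0.174,-0.025,0,0,0.629],
  [-0.167,-0.174,-0.025,0,0,0.629],
  [-0.167,-0.174,-0.025,0,0,0.629],
  [-0.167,-0.174,-0.025,0,0,0.629],
], jaw=1)

```text
time: 0.6
tool_pos: [0.3053, 0.2737, 0.2303]
ee_rot: [-3.141, 0.0, 2.092]
wrist_force: [1.0, 0.5, 0.3]
width: 0.0942
finger_force: 0.0
```

carry_out([
  [-0.24,-0.043,0,0,0,0.628],
  [-0.24,-0.043,0,0,0,0.628],
  [-0.24,-0.043,0,0,0,0.628],
  [-0.24,-0.043,0,0,0,0.628],
  [-0.24,-0.043,0,0,0,0.628],
])

```text
time: 1.1
tool_pos: [0.3881, 0.0443, 0.2302]
ee_rot: [3.141, 0.0, 1.463]
wrist_force: [0.2, 0.7, 0.1]
width: 0.0942
finger_force: 0.0
```

carry_out([
  [-0.216,0.105,0,0,0,0.628],
  [-0.216,0.105,0,0,0,0.628],
  [-0.216,0.105,0,0,0,0.628],
  [-0.216,0.105,0,0,0,0.628],
  [-0.216,0.105,0,0,0,0.628],
])

```text
time: 1.6
tool_pos: [0.4701, -0.1818, 0.2297]
ee_rot: [-3.141, 0.0, 0.834]
wrist_force: [0.9, 0.5, -0.6]
width: 0.094
finger_force: 0.0
```

carry_out([
  [-0.115,0.216,0,0,0,0.602],
  [-0.115,0.216,0,0,0,0.602],
  [-0.115,0.216,0,0,0,0.602],
  [-0.115,0.216,0,0,0,0.602],
  [-0.115,0.216,0,0,0,0.602],
])

```text
time: 2.1
tool_pos: [0.554, -0.4112, 0.2292]
ee_rot: [-3.14, 0.001, 0.234]
wrist_force: [0.2, -0.0, 0.6]
width: 0.0941
finger_force: 0.0
```

```bash
python3 - <<'E'
from bench import *
from h import *
for n in("wrist","top"):
    s=snapshot(n);np.savez(n+"1.npz",**s);cv2.imwrite(f"pics/{n}1.png",s["img"][...,::-1])
    print(n,(-s["R"].T@s["t"]).round(4),s["R"][2].round(3))
s=load("wrist1");P=cloud(s)
print(get_obs()["joint_positions"].round(3))
m=(P[...,2]>.066)&(P[...,2]<.09)
n,l,st,ce=cv2.connectedComponentsWithStats(m.astype(np.uint8))
for i in range(1,n):
    if st[i,4]>200:
        p=P[l==i];print(st[i],ce[i].round(),np.median(p,0).round(4),cv2.minAreaRect(np.float32(p[:,:2]*1000)))
m=(P[...,2]>.024)&(P[...,2]<.034)
n,l,st,ce=cv2.connectedComponentsWithStats(m.astype(np.uint8))
for i in range(1,n):
    if st[i,4]>400:
        p=P[l==i];print('low',st[i],ce[i].round(),np.median(p,0).round(4),cv2.minAreaRect(np.float32(p[:,:2]*1000)))
E
```

```text
wrist [ 0.6193 -0.3963  0.4083] [-0.226 -0.052 -0.973]
top [0.3674 0.022  1.5481] [ 0.138 -0.01  -0.99 ]
[-7.230e-01  4.160e-01  9.330e-01 -1.000e-03  1.799e+00  6.150e-01]
[ 10   0  68  31 895] [51. 16.] [ 0.6683 -0.1656  0.0786] ((668.2916259765625, -159.14715576171875), (11.512694358825684, 48.77054214477539), 38.298954010009766)
[ 443    0   86  275 1201] [487. 132.] [ 0.6671 -0.5357  0.0706] ((652.2247314453125, -536.4071655273438), (239.45266723632812, 2.2273361682891846), 1.76702880859375)
[ 304  185   21   84 1051] [318. 226.] [ 0.5512 -0.4114  0.0787] ((548.6724853515625, -408.4674987792969), (76.88302612304688, 19.128376007080078), 12.068258285522461)
[  66  190   76   72 1210] [ 98. 227.] [ 0.4979 -0.2068  0.0699] ((503.2219543457031, -217.92507934570312), (67.59102630615234, 68.96497344970703), 14.314029693603516)
[ 163  190   75   72 1135] [196. 227.] [ 0.5191 -0.2978  0.0697] ((524.0068969726562, -305.25689697265625), (67.53266906738281, 68.53971862792969), 12.835229873657227)
[459 287  78  22 547] [498. 298.] [ 0.523  -0.5941  0.0778] ((523.2294311523438, -597.90563964
[... 537 characters left out ...]
758903503418), 31.25321388244629)
low [513 128  36  55 442] [536. 156.] [ 0.6633 -0.6112  0.0293] ((659.7992553710938, -603.2423095703125), (52.25306701660156, 28.518274307250977), 12.07327651977539)
low [603 149  32  52 502] [623. 175.] [ 0.6644 -0.7029  0.0293] ((662.1243896484375, -697.4360961914062), (50.771060943603516, 20.916414260864258), 7.780697822570801)
low [  71  171  218   92 8338] [187. 208.] [ 0.5349 -0.2681  0.0299] ((516.4793701171875, -274.3876953125), (95.99372863769531, 218.61935424804688), 13.390487670898438)
low [568 233  36  45 434] [591. 258.] [ 0.5738 -0.7052  0.0293] ((574.7113037109375, -700.201416015625), (20.848251342773438, 51.14181137084961), 83.48896026611328)
```

View pics/wrist1.png

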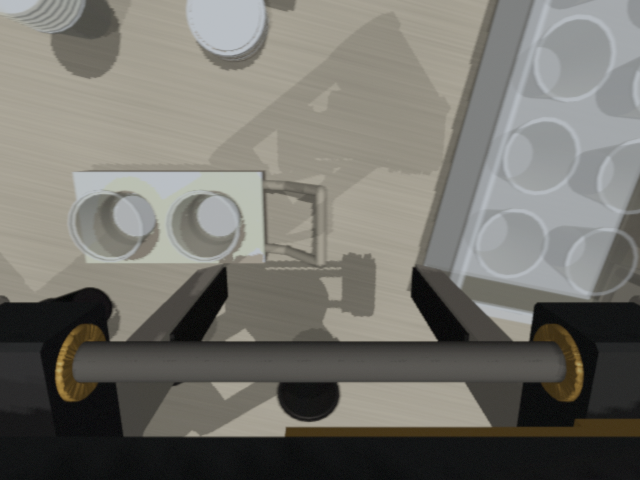

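The wrist picture shows the carrier (75–265,170–262) with its handle bar at (318,226) and cup rims at (98,227) and (196,227). The crate is to the right, with its wall from (430,265) up.

```bash
python3 - <<'E'
from bench import *
from h import *
R=tool(-76.6,10);h=np.array([.550,-.4122,.075]);z=R.apply([0,0,1]);print(z)
T=h+.017*z
plan([(T-.08*z,R),(T,R)],get_obs())
E
```

```text
[-0.0402426   0.16892076 -0.98480775]
[-0.0025, 0.0088, 0.0871] [0.17, 0.005, -0.003]
[0.0, 0.0, 0.08] [0.0, 0.0, 0.0]
```

carry_out([
  [-0.002,0.009,0.03,0.09,0,0],
  [-0.0025,0.009,0.087,0.174,0,0],
  [-0.0025,0.009,0.087,0.174,0,0],
  [-0.0025,0.009,0.087,0.174,0,0],
  [-0.0025,0.009,0.087,0.174,0,0],
], jaw=0.6)

```text
time: 2.7
tool_pos: [0.5544, -0.4176, 0.1466]
ee_rot: [-2.971, -0.002, 0.238]
wrist_force: [0.9, 0.1, 0.4]
width: 0.0581
finger_force: 0.0
```

carry_out([
  [0,0,0.02,0,0,0],
  [0,0,0.04,0,0,0],
  [0,0,0.06,0,0,0],
  [0,0,0.08,0,0,0],
  [0,0,0.08,0,0,0],
])

```text
time: 3.2
tool_pos: [0.5505, -0.4032, 0.0661]
ee_rot: [-2.968, -0.0, 0.239]
wrist_force: [-0.9, 1.0, -0.7]
width: 0.0561
finger_force: 0.0
```

```bash
python3 - <<'E'
from bench import *
from h import *
s=snapshot("wrist");np.savez("wrist2.npz",**s);cv2.imwrite("pics/wrist2.png",s["img"][...,::-1])
o=get_obs();print(o["tool_pos"],o["ee_rot"],o["wrist_force"],o["width"])
E
```

```text
[ 0.55111807 -0.4040842   0.06752212] [-2.97035820e+00 -1.74142244e-03  2.38479696e-01] [ 0.1650194  -0.11774907  0.87330224] 0.05614021401296165
```

View pics/wrist2.png

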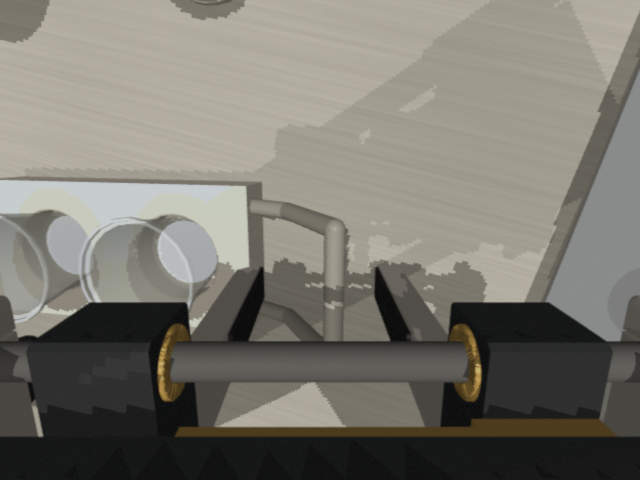

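The bar, seen at (333,280), lies between the finger tips at (245,290) and (395,290). I'll go about 8 mm deeper, shift 6 mm back, and close.

carry_out([
  [-0.003,0.006,0.004,0,0,0],
  [-0.003,0.006,0.008,0,0,0],
  [-0.003,0.006,0.008,0,0,0],
  [-0.003,0.006,0.008,0,0,0],
  [-0.003,0.006,0.008,0,0,0],
])

```text
time: 3.75
tool_pos: [0.5486, -0.4102, 0.056]
ee_rot: [-2.968, -0.0, 0.237]
wrist_force: [-0.3, -0.6, 0.2]
width: 0.0566
finger_force: 0.0
```

carry_out([
  [0,0,0,0,0,0],
  [0,0,0,0,0,0],
  [0,0,0,0,0,0],
  [0,0,0,0,0,0],
  [0,0,0,0,0,0],
], jaw=0)

```text
time: 4.25
tool_pos: [0.5485, -0.41, 0.0557]
ee_rot: [-2.968, -0.0, 0.237]
wrist_force: [-0.1, 0.1, 0.4]
width: 0.0199
finger_force: 0.0
```

carry_out([
  [0,0,0,0,0,0],
  [0,0,0,0,0,0],
  [0,0,0,0,0,0],
  [0,0,0,0,0,0],
  [0,0,0,0,0,0],
])

```text
time: 4.75
tool_pos: [0.5483, -0.4094, 0.0559]
ee_rot: [-2.966, 0.0, 0.237]
wrist_force: [-1.1, 2.5, 2.0]
width: 0.0087
finger_force: 30.0
```

```bash
cat > car.py <<'E'
from bench import *
from h import *
import sys
def rims(s,zl=.064,zh=.078):
    P=cloud(s);m=(P[...,2]>zl)&(P[...,2]<zh)
    n,l,st,ce=cv2.connectedComponentsWithStats(m.astype(np.uint8))
    return [(st[i,4],ce[i].round(),np.array(cv2.minAreaRect(np.float32(P[l==i][:,:2]*1000))[0]).round(1),np.round(cv2.minAreaRect(np.float32(P[l==i][:,:2]*1000))[1])) for i in range(1,n) if st[i,4]>400]
if __name__=="__main__":
    s=snapshot("wrist");np.savez("wrist_l.npz",**s)
    for r in rims(s):print(*r)
    o=get_obs();print(o["tool_pos"].round(4),o["ee_rot"].round(3),o["wrist_force"].round(1),o["width"],o["joint_positions"].round(2))
E
python3 car.py
```

```text
1051 [322. 254.] [ 561.2 -414.6] [62. 22.]
4336 [104. 280.] [ 523.8 -306.1] [68. 69.]
1019 [ 17. 266.] [ 508.7 -244.9] [52. 16.]
643 [624. 310.] [ 581.7 -538.8] [36.  3.]
1356 [587. 408.] [ 533.7 -540.1] [34.  3.]
[ 0.5484 -0.4094  0.0559] [-2.966  0.     0.237] [-0.7  4.1  2.3] 0.008998004368284353 [-0.77  0.56  1.08  0.09  1.66  0.56]
```

Gripped: width 9 mm, force 30 N. Now I swing the carrier square in front of the mouth and look again.

```bash
cat >> h.py <<'E'
S0=np.array([.5277,.110,0]);SY=-.095
def pose(p,yaw): return np.array(p,float),Ro.from_euler("z",yaw)
def carr2tool(car0,tool0,car1):
    (p0,r0),(pt,rt),(p1,r1)=car0,tool0,car1
    return p1+r1.apply(r0.inv().apply(pt-p0)),r1*(r0.inv()*rt)
def st(x,y,yaw=0,S=None,Y=None):
    S=S0 if S is None else S;Y=SY if Y is None else Y
    return S+Ro.from_euler("z",Y).apply([x,y,0]),Ro.from_euler("z",Y+yaw)
E
python3 - <<'E'
from bench import *
from h import *
o=get_obs();T0=(o["tool_pos"],Ro.from_euler("xyz",o["ee_rot"]));C0=pose([.5136,-.2614,0],.2336)
C1=pose([.508,-.205,0],.07);C2=st(0,-.26)
G=[carr2tool(C0,T0,c) for c in(C1,C2)];print([g[0].round(4) for g in G])
plan(G,o)
E
```

```text
[array([ 0.5182, -0.3567,  0.0559]), array([ 0.4882, -0.3002,  0.0559])]
[-0.0169, -0.0574, 0.0102] [0.0, 0.029, 0.161]
[-0.0258, -0.0577, 0.0102] [0.0, 0.029, 0.162]
```

carry_out([
  [-0.002,-0.008,0.0014,0,0.004,0.022],
  [-0.006,-0.02,0.0036,0,0.01,0.057],
  [-0.01,-0.034,0.006,0,0.017,0.096],
  [-0.0135,-0.046,0.0081,0,0.023,0.129],
  [-0.0169,-0.0574,0.0102,0,0.029,0.161],
])

```text
time: 5.3
tool_pos: [0.518, -0.3588, 0.0558]
ee_rot: [-2.972, -0.002, 0.07]
wrist_force: [1.3, -4.0, 0.6]
width: 0.0092
finger_force: 30.0
```

carry_out([
  [-0.0065,-0.0144,0.0025,0,0.007,0.04],
  [-0.013,-0.029,0.0051,0,0.0145,0.081],
  [-0.0195,-0.044,0.0077,0,0.022,0.122],
  [-0.024,-0.053,0.0094,0,0.027,0.149],
  [-0.0258,-0.0577,0.0102,0,0.029,0.162],
])

```text
time: 5.8
tool_pos: [0.4878, -0.3012, 0.0558]
ee_rot: [-2.97, -0.002, -0.093]
wrist_force: [-0.9, -4.1, 1.4]
width: 0.009
finger_force: 30.0
```

```bash
python3 car.py; python3 - <<'E'
from bench import *
from h import *
from car import rims
s=load("wrist_l");cv2.imwrite("pics/wrist3.png",s["img"][...,::-1])
t=snapshot("top");np.savez("top3.npz",**t);P=cloud(t)
for a in((.063,.08),): 
  for r in rims(t,*a):pass
m=(abs(P[...,2]-.07)<.008)&(abs(P[...,0]-.5)<.1)&(P[...,1]>-.26)&(P[...,1]<0)
print(cv2.minAreaRect(np.float32(P[m][:,:2]*1000)))
E
```

```text
1034 [322. 254.] [ 498.3 -310.3] [62. 22.]
4347 [104. 281.] [ 497.5 -195.5] [69. 68.]
1023 [ 17. 268.] [ 502.8 -133.5] [16. 52.]
[ 0.4877 -0.3005  0.0558] [-2.968e+00 -1.000e-03 -9.300e-02] [-1.8 -1.9  2.1] 0.008795100777624479 [-0.74  0.28  1.46  0.14  1.51  0.91]
((493.81134033203125, -160.07241821289062), (160.58892822265625, 119.55072021484375), 48.80105972290039)
```

View pics/wrist3.png

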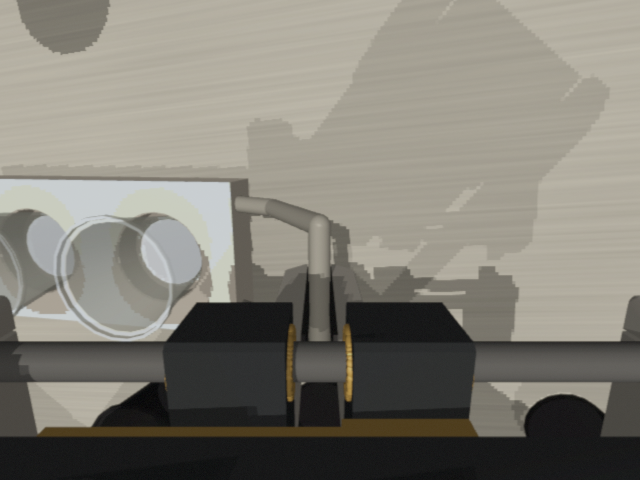

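The carrier is square (yaw −0.093), and the trail cup lies within about 2 mm of where it should be. I push in by stages while watching the force.

carry_out([
  [0.0005,-0.0099,0.0017,0,0,0],
  [0.001,-0.0246,0.0043,0,0,0],
  [0.001,-0.0414,0.0073,0,0,0],
  [0.001,-0.0581,0.0102,0,0,0],
  [0.001,-0.0739,0.013,0,0,0],
])

```text
time: 6.4
tool_pos: [0.4966, -0.2252, 0.0558]
ee_rot: [-2.968, -0.002, -0.091]
wrist_force: [-0.8, -4.0, 1.7]
width: 0.0092
finger_force: 30.0
```

carry_out([
  [0,-0.012,0.0021,0,0,0],
  [0,-0.024,0.0042,0,0,0],
  [0,-0.036,0.0063,0,0,0],
  [0,-0.045,0.0079,0,0,0],
  [0,-0.05,0.0088,0,0,0],
])

```text
time: 6.9
tool_pos: [0.5009, -0.1748, 0.0558]
ee_rot: [-2.968, -0.002, -0.091]
wrist_force: [0.7, -4.1, 0.3]
width: 0.009
finger_force: 30.0
```

```bash
python3 car.py; python3 - <<'E'
from bench import *
from h import *
t=snapshot("top");np.savez("top4.npz",**t)
a=cv2.resize(t["img"][195:310,195:465,::-1],None,fx=2.9,fy=2.9,interpolation=cv2.INTER_CUBIC);cv2.imwrite("pics/top4.png",a)
E
```

```text
1023 [322. 254.] [ 511.  -183.8] [62. 22.]
4347 [104. 280.] [510.7 -69. ] [68. 69.]
1038 [ 17. 267.] [516.   -7.2] [16. 52.]
[ 0.501  -0.1741  0.0558] [-2.966e+00 -1.000e-03 -9.000e-02] [-0.2 -1.7  2. ] 0.008720650025749604 [-0.55  0.16  1.6   0.16  1.46  1.09]
```

View pics/top4.png

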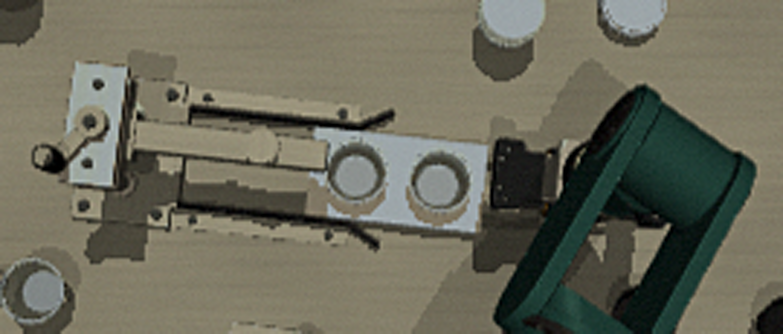

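The carrier's leading end is between the rails, at crop (315–490,130–230), and centred. The cups are upright. I continue.

carry_out([
  [0,-0.01,0.0017,0,0,0],
  [0,-0.024,0.0042,0,0,0],
  [0,-0.039,0.0069,0,0,0],
  [0,-0.054,0.0095,0,0,0],
  [0,-0.067,0.0118,0,0,0],
])

```text
time: 7.5
tool_pos: [0.5071, -0.1082, 0.0558]
ee_rot: [-2.969, -0.001, -0.092]
wrist_force: [-0.1, -5.8, 2.8]
width: 0.0092
finger_force: 30.0
```

carry_out([
  [0,-0.012,0.0021,0,0,0],
  [0,-0.024,0.0042,0,0,0],
  [0,-0.035,0.0062,0,0,0],
  [0,-0.044,0.0078,0,0,0],
  [0,-0.05,0.0088,0,0,0],
])

```text
time: 8.0
tool_pos: [0.5116, -0.0576, 0.0558]
ee_rot: [-2.969, -0.001, -0.092]
wrist_force: [0.0, -6.6, 2.9]
width: 0.0087
finger_force: 30.0
```

carry_out([
  [0,-0.002,0.0003,0,0,0],
  [0,-0.004,0.0007,0,0,0],
  [0,-0.006,0.001,0,0,0],
  [0,-0.008,0.0014,0,0,0],
  [0,-0.01,0.0017,0,0,0],
])

```text
time: 8.5
tool_pos: [0.5126, -0.0482, 0.0558]
ee_rot: [-2.969, -0.001, -0.092]
wrist_force: [-0.6, -6.6, 3.2]
width: 0.0092
finger_force: 30.0
```

```bash
python3 car.py
```

```text
1060 [323. 254.] [522.7 -57.4] [62. 22.]
3915 [108. 280.] [522.4  56.9] [69. 68.]
779 [ 16. 257.] [537.6 117.4] [37. 10.]
[ 0.5125 -0.0478  0.0558] [-2.968e+00 -1.000e-03 -9.200e-02] [-0.9 -5.4  4.4] 0.009060983858768442 [-0.32  0.1   1.67  0.17  1.41  1.31]
```

carry_out([
  [0,-0.0015,0.0003,0,0,0],
  [0,-0.003,0.0005,0,0,0],
  [0,-0.0045,0.0008,0,0,0],
  [0,-0.006,0.001,0,0,0],
  [0,-0.006,0.001,0,0,0],
])

```text
time: 9.05
tool_pos: [0.513, -0.0418, 0.0558]
ee_rot: [-2.968, -0.001, -0.092]
wrist_force: [-0.7, -5.3, 2.9]
width: 0.0088
finger_force: 30.0
```

carry_out([
  [0,-0.001,0.0002,0,0,0],
  [0,-0.002,0.0003,0,0,0],
  [0,-0.003,0.0005,0,0,0],
  [0,-0.003,0.0005,0,0,0],
  [0,-0.003,0.0005,0,0,0],
])

```text
time: 9.55
tool_pos: [0.5133, -0.0389, 0.0558]
ee_rot: [-2.968, -0.001, -0.092]
wrist_force: [-1.1, -5.5, 3.8]
width: 0.0092
finger_force: 30.0
```

carry_out([
  [0,-0.001,0.0002,0,0,0],
  [0,-0.002,0.0003,0,0,0],
  [0,-0.003,0.0005,0,0,0],
  [0,-0.003,0.0005,0,0,0],
  [0,-0.003,0.0005,0,0,0],
])

```text
time: 10.05
tool_pos: [0.5135, -0.0359, 0.0558]
ee_rot: [-2.968, -0.001, -0.092]
wrist_force: [-0.3, -5.5, 4.0]
width: 0.0091
finger_force: 30.0
```

```bash
python3 car.py; python3 - <<'E'
from bench import *
from h import *
s=snapshot("scene");np.savez("scene5.npz",**s)
t=snapshot("top");np.savez("top5.npz",**t)
a=cv2.resize(t["img"][205:300,195:375,::-1],None,fx=3,fy=3,interpolation=cv2.INTER_CUBIC);b=cv2.resize(s["img"][160:300,290:450,::-1],None,fx=2.2,fy=2.2,interpolation=cv2.INTER_CUBIC)
c=np.zeros((600,560,3),np.uint8);c[:a.shape[0],:a.shape[1]]=a;c[287:287+b.shape[0],:b.shape[1]]=b;cv2.imwrite("pics/c5.png",c)
E
```

```text
1067 [322. 253.] [523.9 -45.1] [62. 22.]
3755 [109. 278.] [523.6  68.8] [68. 68.]
925 [ 17. 262.] [534.  130.3] [44. 13.]
[ 0.5135 -0.0359  0.0558] [-2.968e+00 -1.000e-03 -9.200e-02] [-0.4 -5.3  3.7] 0.008851936881817717 [-0.3   0.1   1.67  0.17  1.41  1.33]
```

View pics/c5.png

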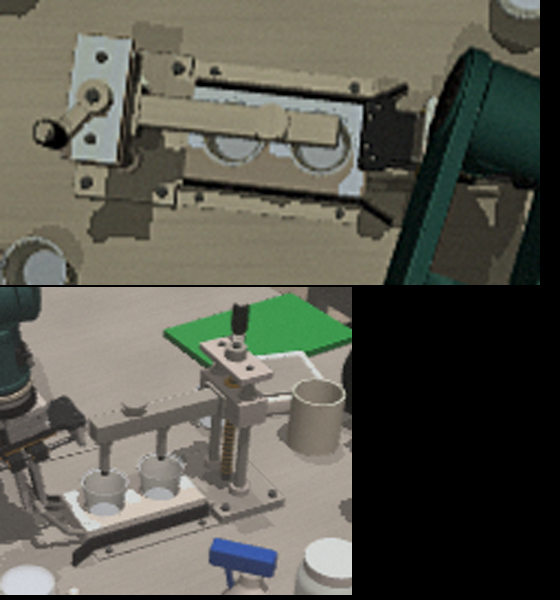

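The carrier is nearly home. The nozzles hang over the cups at crop (105,475) and (160,460), and both cups are upright. I press on gently to contact.

carry_out([
  [0,-0.001,0.0002,0,0,0],
  [0,-0.002,0.0003,0,0,0],
  [0,-0.003,0.0005,0,0,0],
  [0,-0.003,0.0005,0,0,0],
  [0,-0.003,0.0005,0,0,0],
])

```text
time: 10.7
tool_pos: [0.5137, -0.0359, 0.0558]
ee_rot: [-2.974, -0.001, -0.093]
wrist_force: [-1.4, -12.5, 3.4]
width: 0.009
finger_force: 30.0
```

```bash
python3 - <<'E'
from bench import *
from h import *
o=get_obs();print(o["wrist_force"],o["tool_pos"])
t=load("top0");
print("axis",ray(t,226.7,236.7,.24),ray(t,226.7,236.7,.245))
# carrier trailing top edge vs rails; nozzle/cup in scene
E
```

```text
[ -1.40343706 -12.49302519   3.38880135] [ 0.51374961 -0.03587169  0.05577646]
axis [0.54321629 0.2666879  0.24      ] [0.54254442 0.26575261 0.245     ]
```

carry_out([
  [0,-0.001,0.0002,0,0,0],
  [0,-0.002,0.0003,0,0,0],
  [0,-0.003,0.0005,0,0,0],
  [0,-0.003,0.0005,0,0,0],
  [0,-0.003,0.0005,0,0,0],
])

```text
time: 11.2
tool_pos: [0.5138, -0.0359, 0.0557]
ee_rot: [-2.98, -0.001, -0.093]
wrist_force: [-3.7, -19.2, 4.0]
width: 0.009
finger_force: 30.0
```

carry_out([
  [0,0.003,-0.0005,0,0,0],
  [0,0.005,-0.0009,0,0,0],
  [0,0.005,-0.0009,0,0,0],
  [0,0.005,-0.0009,0,0,0],
  [0,0.005,-0.0009,0,0,0],
])

```text
time: 11.7
tool_pos: [0.5138, -0.0359, 0.0558]
ee_rot: [-2.97, -0.001, -0.092]
wrist_force: [-0.1, -7.7, 3.2]
width: 0.0091
finger_force: 30.0
```

carry_out([
  [0,0,0,0,0,0],
  [0,0,0,0,0,0],
  [0,0,0,0,0,0],
  [0,0,0,0,0,0],
  [0,0,0,0,0,0],
], jaw=0.4)

```text
time: 12.2
tool_pos: [0.5135, -0.0335, 0.0555]
ee_rot: [-2.967, -0.0, -0.091]
wrist_force: [0.6, 1.3, -0.8]
width: 0.0373
finger_force: 0.0
```

```bash
python3 car.py; python3 - <<'E'
from bench import *
from h import *
# two-view check of nozzle / cup in scene & origin from knob
o=get_obs();R=Ro.from_euler("xyz",o["ee_rot"]);p=o["tool_pos"];z=R.apply([0,0,1])
A=np.array([.543,.2675,.265]);q=.594
Rk=tool(-95.4)
print("up",p-.14*z)
E
```

```text
826 [321. 247.] [524.  -43.6] [61. 19.]
2289 [106. 248.] [536.2  67.5] [70. 43.]
978 [ 20. 260.] [534.6 130.8] [46. 14.]
405 [369. 283.] [514.9 -57.9] [11. 22.]
453 [ 93. 317.] [501.   91.5] [14.  7.]
[ 0.5136 -0.0336  0.0556] [-2.967e+00 -1.000e-03 -9.100e-02] [ 0.3  0.7 -0.5] 0.037511556184302915 [-0.29  0.1   1.67  0.17  1.41  1.34]
up [ 0.51128689 -0.05787729  0.1934696 ]
```

The stop is firm: 19 N with no motion. The handle is released. I back out and go above the crank.

```bash
python3 - <<'E'
from bench import *
from h import *
o=get_obs();R=Ro.from_euler("xyz",o["ee_rot"]);p=o["tool_pos"];z=R.apply([0,0,1])
plan([(p-.14*z,R),((.5,.02,.30),tool(-65)),((.5,.16,.36),tool(-35)),((.503,.295,.36),tool(-5))],o)
E
```

```text
[0.0, -0.0, -0.14] [0.0, 0.0, 0.0]
[-0.0183, -0.0939, -0.0916] [-0.171, -0.047, -0.526]
[0.0592, -0.1269, -0.06] [0.0, 0.0, -0.524]
[0.1123, -0.075, 0.0] [0.0, 0.0, -0.524]
```

carry_out([
  [0,0,-0.02,0,0,0],
  [0,0,-0.05,0,0,0],
  [0,0,-0.09,0,0,0],
  [0,0,-0.14,0,0,0],
  [0,0,-0.14,0,0,0],
])

```text
time: 12.75
tool_pos: [0.5151, -0.0598, 0.202]
ee_rot: [-2.97, -0.016, -0.092]
wrist_force: [0.5, -0.5, 0.3]
width: 0.0378
finger_force: 0.0
```

carry_out([
  [-0.004,-0.019,-0.03,-0.034,-0.009,-0.105],
  [-0.0073,-0.0376,-0.05,-0.068,-0.019,-0.21],
  [-0.011,-0.056,-0.07,-0.1,-0.028,-0.315],
  [-0.0183,-0.0939,-0.0916,-0.137,-0.038,-0.42],
  [-0.0183,-0.0939,-0.0916,-0.171,-0.047,-0.526],
])

```text
time: 13.25
tool_pos: [0.501, 0.0228, 0.3047]
ee_rot: [3.137, -0.007, 0.445]
wrist_force: [0.4, -0.2, 1.0]
width: 0.0378
finger_force: 0.0
```

carry_out([
  [0.0592,-0.127,-0.06,0,0,-0.524],
  [0.0592,-0.127,-0.06,0,0,-0.524],
  [0.0592,-0.127,-0.06,0,0,-0.524],
  [0.0592,-0.127,-0.06,0,0,-0.524],
  [0.0592,-0.127,-0.06,0,0,-0.524],
])

```text
time: 13.75
tool_pos: [0.4999, 0.1617, 0.36]
ee_rot: [3.141, 0.0, 0.963]
wrist_force: [0.1, -0.2, -0.3]
width: 0.0379
finger_force: 0.0
```

carry_out([
  [0.1123,-0.075,0,0,0,-0.524],
  [0.1123,-0.075,0,0,0,-0.524],
  [0.1123,-0.075,0,0,0,-0.524],
  [0.1123,-0.075,0,0,0,-0.524],
  [0.1123,-0.075,0,0,0,-0.524],
], jaw=0.6)

```text
time: 14.25
tool_pos: [0.503, 0.295, 0.3581]
ee_rot: [-3.139, 0.003, 1.483]
wrist_force: [-0.4, -0.3, -0.2]
width: 0.0565
finger_force: 0.0
```

```bash
python3 - <<'E'
from bench import *
from h import *
s=snapshot("wrist");np.savez("wrist6.npz",**s);cv2.imwrite("pics/wrist6.png",s["img"][...,::-1])
P=cloud(s);o=get_obs();print(o["tool_pos"],o["ee_rot"],o["joint_positions"].round(2))
for zl,zh,nm in((.28,.292,"knobtop"),(.228,.262,"arm"),(.222,.232,"plate"),(.172,.19,"head"),(.065,.08,"rims")):
    m=(P[...,2]>zl)&(P[...,2]<zh)&(P[...,0]>.4)&(P[...,0]<.65)
    n,l,st_,ce=cv2.connectedComponentsWithStats(m.astype(np.uint8))
    for i in range(1,n):
        if st_[i,4]>150:
            p=P[l==i];r=cv2.minAreaRect(np.float32(p[:,:2]*1000));print(nm,st_[i],ce[i].round(),np.round(r[0],1),np.round(r[1],1),round(r[2],1),np.median(p[:,2]).round(4))
t=load("top5");Pt=cloud(t)
E
```

```text
[0.5031283  0.29429946 0.35866442] [-3.14025747e+00  2.37420037e-03  1.48042138e+00] [ 0.43  0.19  0.95 -0.    2.    0.52]
knobtop [306 214  32  32 281] [321. 227.] [505.7 304. ] [22.  22.2] 66.2 0.2827
arm [ 308  205   81   71 1633] [360. 245.] [531.6 286.7] [34.5 81. ] 33.4 0.2425
arm [311 220  24  19 250] [324. 227.] [507.3 295.8] [13.4 20.7] 48.2 0.2388
plate [ 301  219   74   59 1935] [328. 260.] [517.6 273.4] [51.  65.5] 82.6 0.2269
plate [ 340  219   97   59 3194] [403. 243.] [560.3 270.1] [51.8 82.6] 84.7 0.2269
plate [309 226  23  19 245] [319. 237.] [501.8 286. ] [11.5 21.2] 56.3 0.227
head [334 212  86   7 447] [379. 215.] [558.9 291.3] [ 4.  82.7] 84.4 0.1816
head [ 344  278   30   63 1792] [359. 309.] [535.9 192.1] [71.7 30. ] 84.9 0.1772
head [342 390  28  35 707] [355. 411.] [524.9  73. ] [43.2 30.1] 83.6 0.1772
rims [396   0  40  17 193] [411.  10.] [626.9 500.1] [14.1 42.5] 73.2 0.0728
rims [286  19  65  43 321] [318.  31.] [516.8 478.7] [42.6 74. ] 87.6 0.0729
rims [324 277  19  45 203] [331. 302.] [510.  160.9] [63.9 24.5] 85.9 0.07
rims [320 414  53  13 222] [342. 423.] [514.2 -30.8] [12.  76.9] 85.2 0.0751
```

View pics/wrist6.png

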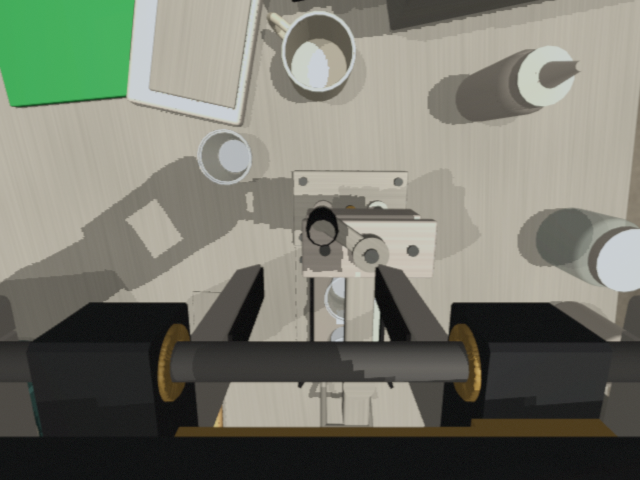

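The wrist picture shows the knob top at (322,227), the crank hub at (371,252), and the head bar below. The fingers straddle the knob's column at (245,290) and (395,290). Next I fix the hub and the axis.

```bash
python3 - <<'E'
from h import *
s=load("wrist6");t=load("top0");t5=load("top5");P=cloud(s)
print("hub",ray(s,371,255,P[255,371,2]),P[255,371,2],P[248:258:3,365:380:5,2].round(3).tolist())
# knob: dark circle centroid in both images, triangulated
def dark(s,u0,u1,v0,v1,th,zl=.255):
    P=cloud(s);m=np.zeros((480,640),bool);m[v0:v1,u0:u1]=1;m&=(s["img"].astype(int).sum(2)<th)&(P[...,2]>.275)
    v,u=np.where(m);return u.mean(),v.mean(),m.sum()
for a in(dark(s,295,345,205,250,140),dark(t,200,225,235,262,200),dark(t5,200,225,235,262,200)):print(a)
a=dark(s,295,345,205,250,140);b=dark(t,200,225,235,262,200)
for z in(.27,.285,.3):print(ray(s,*a[:2],z).round(4),ray(t,*b[:2],z).round(4))
# plate all points
m=(abs(P[...,2]-.227)<.003)&(P[...,0]>.45)&(P[...,0]<.63)&(P[...,1]>.22)&(P[...,1]<.33)
print(cv2.minAreaRect(np.float32(P[m][:,:2]*1000)))
E
```

```text
hub [0.54351005 0.27234592 0.24718597] 0.24718596776410318 [[0.242, 0.243, 0.244], [0.243, 0.247, 0.247], [0.246, 0.247, 0.246], [0.247, 0.247, 0.247]]
(np.float64(321.61071428571427), np.float64(222.54642857142858), np.int64(280))
(np.float64(210.96153846153845), np.float64(249.53846153846155), np.int64(26))
(np.float64(210.96), np.float64(249.4), np.int64(25))
[0.5061 0.3073 0.27  ] [0.5042 0.3011 0.27  ]
[0.5063 0.3104 0.285 ] [0.5026 0.2979 0.285 ]
[0.5065 0.3134 0.3   ] [0.501  0.2946 0.3   ]
((544.1184692382812, 276.6553039550781), (64.14250946044922, 117.32234191894531), 82.64334106445312)
```

Wrist-camera results, in the robot's own frame and in agreement with the contact at the stop: axis (0.5435, 0.272), knob (0.5057, 0.304), r = 49.5 mm, q ≈ 0.61. I descend on the knob and grip.

```bash
python3 - <<'E'
from bench import *
from h import *
plan([((.5057,.304,.300),tool(-5)),((.5057,.304,.247),tool(-5))],get_obs())
E
```

```text
[0.01, 0.0018, 0.0586] [-0.001, 0.002, -0.003]
[0.0, 0.0, 0.053] [0.0, 0.0, 0.0]
```

carry_out([
  [0.01,0.002,0.03,0,0,0],
  [0.01,0.002,0.059,0,0,0],
  [0.01,0.002,0.059,0,0,0],
  [0.01,0.002,0.059,0,0,0],
  [0.01,0.002,0.059,0,0,0],
])

```text
time: 14.8
tool_pos: [0.5067, 0.3042, 0.3034]
ee_rot: [3.138, -0.001, 1.482]
wrist_force: [0.0, -0.6, -0.1]
width: 0.0563
finger_force: 0.0
```

carry_out([
  [0,0,0.015,0,0,0],
  [0,0,0.03,0,0,0],
  [0,0,0.045,0,0,0],
  [0,0,0.053,0,0,0],
  [0,0,0.053,0,0,0],
])

```text
time: 15.3
tool_pos: [0.506, 0.3045, 0.2481]
ee_rot: [3.141, 0.001, 1.483]
wrist_force: [-0.0, -0.3, -0.1]
width: 0.0563
finger_force: 0.0
```

carry_out([
  [0,0,0,0,0,0],
  [0,0,0,0,0,0],
  [0,0,0,0,0,0],
  [0,0,0,0,0,0],
  [0,0,0,0,0,0],
], jaw=0)

```text
time: 15.8
tool_pos: [0.5059, 0.3047, 0.2484]
ee_rot: [3.141, 0.001, 1.484]
wrist_force: [-0.6, 1.2, 0.0]
width: 0.0234
finger_force: 30.0
```

```bash
python3 - <<'E'
from bench import *
from h import *
o=get_obs();print(o["tool_pos"],o["ee_rot"],o["width"],o["finger_force"],o["wrist_force"])
R=Ro.from_euler("xyz",o["ee_rot"]);A=np.array([.5435,.272])
th=np.arctan2(*(np.array([.5057,.304])-A)[::-1]);print(th)
a=np.arange(0,400,12)*np.pi/180
C=np.stack([.05*np.cos(th-a),.05*np.sin(th-a),0*a],1)
T=R.inv().apply(C)
for k in range(6):print((T[5*k+1:5*k+6]-T[5*k]).round(4)[:,:2].tolist(),np.round(th-a[5*k+5],2))
E
```

```text
[0.50592297 0.30474413 0.2483854 ] [3.14073670e+00 5.61047821e-04 1.48415968e+00] 0.02338658681777614 30.00023563625291 [-0.64193783  1.18099528  0.04221102]
2.439098586680915
[[0.0079, 0.0069], [0.0141, 0.0153], [0.0185, 0.0248], [0.0208, 0.035], [0.0209, 0.0454]] 1.39
[[-0.002, 0.0103], [-0.0062, 0.0199], [-0.0122, 0.0284], [-0.0199, 0.0355], [-0.0289, 0.0408]] 0.34
[[-0.0099, 0.0034], [-0.0203, 0.0046], [-0.0307, 0.0036], [-0.0407, 0.0005], [-0.0498, -0.0046]] -0.7
[[-0.0079, -0.0069], [-0.0141, -0.0153], [-0.0185, -0.0248], [-0.0208, -0.035], [-0.0209, -0.0454]] -1.75
[[0.002, -0.0103], [0.0062, -0.0199], [0.0122, -0.0284], [0.0199, -0.0355], [0.0289, -0.0408]] -2.8
[[0.0099, -0.0034], [0.0203, -0.0046], [0.0307, -0.0036], [0.0407, -0.0005], [0.0498, 0.0046]] -3.84
```

Knob gripped at 23.4 mm. First 60°, then a check of the force.

carry_out([
  [0.0079,0.0069,0,0,0,0],
  [0.0141,0.0153,0,0,0,0],
  [0.0185,0.0248,0,0,0,0],
  [0.0208,0.035,0,0,0,0],
  [0.0209,0.0454,0,0,0,0],
])

```text
time: 16.3
tool_pos: [0.5538, 0.3211, 0.2483]
ee_rot: [3.141, 0.002, 1.484]
wrist_force: [-4.0, -4.1, 4.0]
width: 0.0234
finger_force: 30.0
```

carry_out([
  [-0.002,0.0103,0,0,0,0],
  [-0.0062,0.0199,0,0,0,0],
  [-0.0122,0.0284,0,0,0,0],
  [-0.0199,0.0355,0,0,0,0],
  [-0.0289,0.0408,0,0,0,0],
])

```text
time: 16.8
tool_pos: [0.5905, 0.2897, 0.2483]
ee_rot: [-3.139, -0.001, 1.485]
wrist_force: [-6.9, -0.1, 5.4]
width: 0.0233
finger_force: 30.0
```

carry_out([
  [-0.0099,0.0034,0,0,0,0],
  [-0.0203,0.0046,0,0,0,0],
  [-0.0307,0.0036,0,0,0,0],
  [-0.0407,0.0005,0,0,0,0],
  [-0.0498,-0.0046,0,0,0,0],
])

```text
time: 17.3
tool_pos: [0.5826, 0.2404, 0.2483]
ee_rot: [3.14, -0.001, 1.485]
wrist_force: [-1.8, 4.5, 4.9]
width: 0.0238
finger_force: 30.0
```

```bash
python3 - <<'E'
from bench import *
from h import *
s=snapshot("scene");a=cv2.resize(s["img"][160:300,290:450,::-1],None,fx=4,fy=4,interpolation=cv2.INTER_CUBIC);cv2.imwrite("pics/s7.png",a)
E
```

```text
(no output)
```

View pics/s7.png

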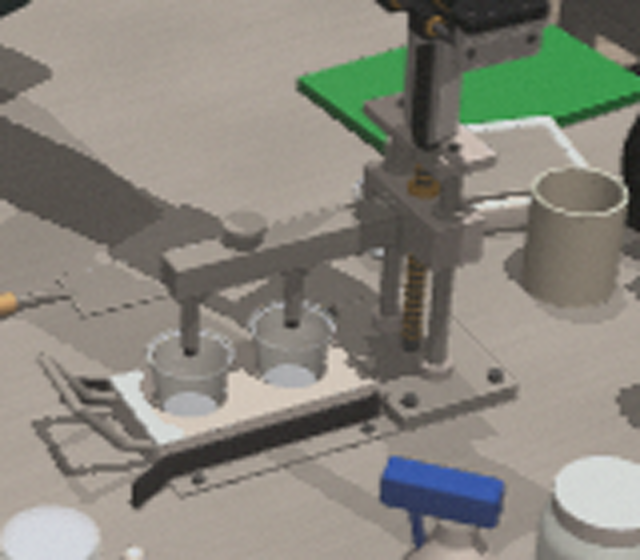

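The nozzles are going into both cups, at (190,350) and (292,322), and the cups are upright. I continue the winding.

carry_out([
  [-0.0079,-0.0069,0,0,0,0],
  [-0.0141,-0.0153,0,0,0,0],
  [-0.0185,-0.0248,0,0,0,0],
  [-0.0208,-0.035,0,0,0,0],
  [-0.0209,-0.0454,0,0,0,0],
])

```text
time: 17.85
tool_pos: [0.535, 0.2226, 0.2483]
ee_rot: [3.139, 0.001, 1.483]
wrist_force: [2.5, 3.1, 4.5]
width: 0.0233
finger_force: 30.0
```

carry_out([
  [0.002,-0.0103,0,0,0,0],
  [0.0062,-0.0199,0,0,0,0],
  [0.0122,-0.0284,0,0,0,0],
  [0.0199,-0.0355,0,0,0,0],
  [0.0289,-0.0408,0,0,0,0],
])

```text
time: 18.35
tool_pos: [0.4964, 0.2554, 0.2483]
ee_rot: [3.141, 0.002, 1.484]
wrist_force: [3.1, -0.9, 5.2]
width: 0.0238
finger_force: 30.0
```

carry_out([
  [0.0099,-0.0034,0,0,0,0],
  [0.0203,-0.0046,0,0,0,0],
  [0.0307,-0.0036,0,0,0,0],
  [0.0407,-0.0005,0,0,0,0],
  [0.0498,0.0046,0,0,0,0],
])

```text
time: 18.85
tool_pos: [0.5055, 0.3045, 0.2482]
ee_rot: [3.141, 0.004, 1.484]
wrist_force: [1.2, -4.3, 5.7]
width: 0.0232
finger_force: 30.0
```

carry_out([
  [0.0022,0.0016,0,0,0,0],
  [0.0042,0.0033,0,0,0,0],
  [0.0079,0.0069,0,0,0,0],
  [0.0112,0.011,0,0,0,0],
  [0.0112,0.011,0,0,0,0],
])

```text
time: 19.35
tool_pos: [0.5171, 0.3144, 0.2482]
ee_rot: [-3.14, 0.004, 1.484]
wrist_force: [0.2, -3.5, 7.4]
width: 0.0233
finger_force: 30.0
```

carry_out([
  [0.0006,0.0008,0,0,0,0],
  [0.0012,0.0016,0,0,0,0],
  [0.0018,0.0024,0,0,0,0],
  [0.0023,0.0033,0,0,0,0],
  [0.0023,0.0033,0,0,0,0],
])

```text
time: 19.85
tool_pos: [0.5173, 0.3146, 0.2482]
ee_rot: [-3.133, 0.009, 1.484]
wrist_force: [-8.1, -8.2, 9.2]
width: 0.0233
finger_force: 30.0
```

The crank has reached its stop: the knob holds still while the force rises. I relax, open and retreat upward.

carry_out([
  [-0.0018,-0.0026,0,0,0,0],
  [-0.0018,-0.0026,0,0,0,0],
  [-0.0018,-0.0026,0,0,0,0],
  [-0.0018,-0.0026,0,0,0,0],
  [-0.0018,-0.0026,0,0,0,0],
])

```text
time: 20.35
tool_pos: [0.5171, 0.3144, 0.2482]
ee_rot: [-3.139, 0.005, 1.484]
wrist_force: [-1.7, -4.0, 6.9]
width: 0.0237
finger_force: 30.0
```

carry_out([
  [0,0,0,0,0,0],
  [0,0,0,0,0,0],
  [0,0,0,0,0,0],
  [0,0,0,0,0,0],
  [0,0,0,0,0,0],
], jaw=0.5)

```text
time: 20.85
tool_pos: [0.5183, 0.3154, 0.2472]
ee_rot: [-3.141, 0.002, 1.484]
wrist_force: [-0.8, 0.3, 0.3]
width: 0.0471
finger_force: 0.0
```

carry_out([
  [0,0,-0.01,0,0,0],
  [0,0,-0.03,0,0,0],
  [0,0,-0.07,0,0,0],
  [0,0,-0.11,0,0,0],
  [0,0,-0.11,0,0,0],
])

```text
time: 21.35
tool_pos: [0.5197, 0.3159, 0.3665]
ee_rot: [3.129, -0.006, 1.484]
wrist_force: [0.4, 0.9, 0.7]
width: 0.0472
finger_force: 0.0
```

carry_out([
  [0,-0.05,0,0,0,0],
  [0,-0.1,0,0,0,0],
  [0,-0.15,0,0,0,0],
  [0,-0.15,0,0,0,0],
  [0,-0.15,0,0,0,0],
])

```text
time: 21.85
tool_pos: [0.3684, 0.3285, 0.3587]
ee_rot: [3.139, -0.0, 1.486]
wrist_force: [-0.1, -0.5, -1.0]
width: 0.047
finger_force: 0.0
```

```bash
python3 - <<'E'
from bench import *
from h import *
s=snapshot("scene");t=snapshot("top");np.savez("top8.npz",**t);np.savez("scene8.npz",**s)
a=cv2.resize(s["img"][160:300,290:450,::-1],None,fx=3,fy=3,interpolation=cv2.INTER_CUBIC)
b=cv2.resize(t["img"][205:305,155:355,::-1],None,fx=1.5,fy=1.5)
c=np.zeros((420,790,3),np.uint8);c[:,:480]=a;c[:150,482:782]=b;cv2.imwrite("pics/f8.png",c)
P=cloud(t);m=np.zeros((480,640),bool);m[225:275,195:260]=1;m&=(P[...,2]>.26)&(P[...,2]<.31)
k=np.array(cv2.minAreaRect(np.float32(P[m][:,:2]))[0]) if m.sum()>5 else None;print("knob",k, m.sum())
if k is not None:d=k-[.543,.2690];print(np.hypot(*d),(np.pi-.095-np.arctan2(d[1],d[0]))+2*np.pi)
o=get_obs();print(o["tool_pos"],o["wrist_force"],o["qvel"].round(3))
E
```

```text
knob [0.51713175 0.30947298] 43
0.048033618769246646 7.190272556739709
[0.36985688 0.32829451 0.35766773] [ 0.25423968 -0.00914527  0.22241352] [-0.013  0.021 -0.007  0.001  0.001  0.002]
```

View pics/f8.png

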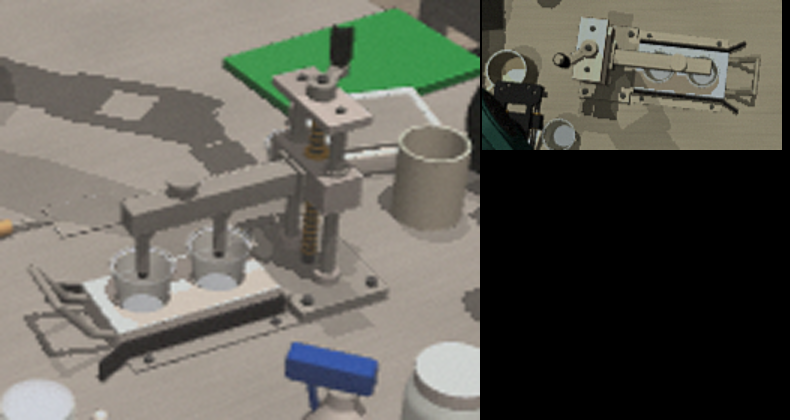

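The crank reads about 7.19. Both nozzles are inside upright cups, at (143,275) and (220,252). The carrier is home and the gripper is clear, so I hand in.

```bash
python3 -c "
from bench import *
print(close_job())"
```

```text
the job is handed in; nothing more can be done
None
```

The job is handed in: the carrier is home against the stop with both cups upright, the crank is wound to its lower stop (about 7.19 rad) with a nozzle down in each cup, and the gripper has let go and is clear; the hand-in returned no verdict.

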